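Load a glued phone into the UV curing box

ROBOT

A 7-joint arm with a two-finger parallel gripper is mounted at the origin on the work surface. World frame = base frame: x ahead of the robot, y to its left, z up, the work surface at z = 0. Lengths are in m, angles in rad, forces in N, time in s.
With the tool pointing down it reaches from about 0.425 to 0.875 m from the base axis. Payload 4.7 kg.
Tool frame: the origin (TCP) lies midway between the tips of the shut fingers; the grasp point (between the pads) lies 19 mm behind it; z points along the fingers, y is the line along which they close (so a half turn about z gives the same grasp; the last joint's range is limited). The gripper opens to 87 mm and grips with 3 to 60 N. Pads are 19 mm wide; open, the fingers measure 117 mm over their backs; the gripper's body (75 mm by 190 mm) begins 51 mm behind the grasp point.
Start: joints at [-1.092, 0.321, -0.07, 1.45, 0.023, 1.371, -0.057], TCP at [0.291, 0.581, 0.223] pointing down, gripper open.
Joint ranges: [-2.86, 2.86], [-0.3, 2.09], [-1.38, 1.24], [0.06, 2.45], [-1.56, 4.7], [0.09, 2.05], [-2.69, 2.69]. Speed limits (rad/s): [2.57, 2.57, 3.14, 3.14, 3.14, 3.14, 3.14].

INTERFACE

Orientations are given as a rotation vector (axis times angle).
In Python, from bench import ctrl gives the robot as it stands. The module is installed in compiled form; this text tells all that it offers.
- The arm moves only by the tool carry_out, never from a script. Its argument "steps" is a list of rows, each a list of 7 numbers: the turn, a rotation vector about the world's x, y, z in degrees, then the shift along the world's x, y, z in cm, then the opening, from 0 (shut) to 1 (fully open). A call has 1 to 12 rows; each row is the pose to reach, as a shift and turn from the pose commanded when the call began; what a row does not reach only later rows make up. A row lasts 1/10 s, in which the tool goes at most 50 mm and 8.59 degrees, less where a joint would pass 70% of its speed; a pose out of reach is approached as far as the arm can. A call with a gripper value outside its range is refused whole. The fingers move at their own pace and stop on an object; "squeeze" is the grip in N (left out, the last holds). Time passes only in rows, so rows that repeat a pose let the fingers close. It gives the time, the measured TCP pose, the force, the opening and the grip force at its end, in the units of the state.
- ctrl.get_state(): the state, without advancing time (a new reading comes with each control period).
- ctrl.get_image(name): name is "scene" or "side" or "wrist"; returns a dict with "pixels" (420x560x3 uint8, red, green, blue), "camera_matrix" (3x3 intrinsics, pixels), "cam_to_world" (4x4, takes a point from camera to world coordinates); the wrist camera has in their place "T_tool_cam" (4x4, takes a point from camera to tool coordinates, whose origin is the TCP and whose axes are the flange's). Camera axes: x right, y down, z forward; pixel columns grow to the right and rows downward; lengths in m; the calibration is good to about 2 mm. A picture is of the moment at which its call begins: read the wrist's pose just before it. There is no depth.
- ctrl.close_job(): hands the job in; it is judged then, once.
The state is a dict: "time": time; "joint_positions": joint angles; "qd": joint speeds; "joint_torque": joint torques, N m; "position": TCP position; "tool_rot": TCP orientation; "ft_force": force on the tool from outside, world axes, zero at the start; "torque": the same for the moment, N m; "grip_width": opening from 0.0 (shut) to 1.0 (fully open); "grip_force": force on a finger pad.
Only numpy, scipy, OpenCV 4.12 (cv2) and the standard library are available. Lean on these libraries where they do the work, as an engineer would, in place of code of your own. Each camera call takes 0.05 s, during which the arm holds its last target. There are 200 camera calls.

TASK

Slide the carrier with the freshly glued phone along the bench, phone end first, into the open mouth of the UV curing box until it stands fully home against the back, and fold the box's lid down shut over it (swing the lid up and back first if it hangs in the way). Keep the carrier flat on the bench all the time, never lifted or tipped, and do not disturb the tip cleaner, the solder spool or the flux bottle.

Things in the scene. Friction and masses are not known exactly. Their poses are not given: they have to be found in the camera images.
- carrier: Loose flat aluminium plate, 184 (x) x 84 (y) x 12 mm, about 0.4 kg, lying to the robot's left. A black phone 147 x 71 x 9 mm is fixed on it (x -57 to +90 mm, top 21 mm above the bench). At the rear a square grip post 20 x 20 mm stands at x -78 mm, y 0, its top 55 mm above the bench. Origin: centre of the underside. +x points to the phone end (goes in first), z up.
- carrier_grip (a point): Point on the axis of the carrier's grip post, 12 mm below its top, 43 mm above the carrier's underside. Axes as the carrier's.
- uv_box: Fixed grey metal box, 206 long x 104 wide x 77 mm high, no floor of its own. Origin: on the bench, middle of its open mouth; +x points into the box, z up. Walls 6 mm thick, 70 mm high, 92 mm apart inside. From x 0 to 92 mm a bay open at the top, which the lid covers; from 92 to 200 mm a lamp block hangs down to 34 mm above the bench. Guide plates 25 mm high flare out at the mouth to x -21 mm.
- uv_box_back (a point): Inner face of the box's back wall, in the middle, at bench height, 200 mm in from the mouth. Axes as the box's. With the carrier fully home, its front edge touches here: its origin is 108 mm and its grip post 30 mm in from the mouth.
- uv_lid (a joint): Lid angle in rad: 0 = shut (lying level on the walls over the bay), 1.57 = upright, 2.15 = leaning back over the roof (its stop). A stiff hinge: it stays where it is left (about 2 N at its edge moves it).
- uv_lid_hinge (a point): Middle of the lid's hinge line, at x 94 mm, z 73.5 mm in the box's frame; the hinge line runs along the box's y.
- uv_lid_edge (a point): Middle of the lid's free edge, 112 mm from the hinge line. The lid is a flat grey panel 112 x 104 x 6 mm; shut, it reaches 18 mm out past the mouth.
- tip_cleaner: Bystander: round lime-green pot with brass wool, 68 mm diameter, 66 mm high, loose, standing near one side of the way to the mouth. Origin: centre of its underside.
- spool: Bystander: grey solder spool standing on its flange, 60 mm diameter, 52 mm high, loose, near the other side of the way to the mouth. Origin: centre of its underside.
- flux: Bystander: small white flux bottle, 40 mm diameter, 75 mm high, loose, beyond the carrier's place on the far side of the bench. Origin: centre of its underside.
Things that resemble listed ones, but are neither listed nor needed, are in the scene too. Of the things that look like the carrier, the smallest one is meant.

How it is judged:
By the outcome, as a careful person would: the job done as asked, in the order asked, and still so for the second after the job is handed in, with the robot touching nothing.
It also fails if it takes over 72 s, if anything falls off the work surface, if the arm or the gripper's body presses on something with over 40 N, if the wrist force passes 120 N, or if a joint passes its speed limit or range.

## Working session

There is one attempt and no reset: what is moved stays moved. The work goes in short steps, Python scripts to look and compute and a tool call to move; the robot and the scene stay as the last step left them, time stands still between calls to the robot, and variables do not carry over. Pictures are saved under pics/ and viewed, at most 10 in all, crops included, and the job is handed in when it is done.

Besides the shell and the picture viewer there is one more tool, called after ">>>" as name(argument=value, ...), one argument or row to a line, values as JSON. carry_out: Moves the arm, as the interface text tells. Its arguments: {"type":"object","properties":{"steps":{"type":"array","items":{"type":"array","items":{"type":"number"}}},"squeeze":{"type":"number"}},"required":["steps"]}

```bash
mkdir -p pics; cat > h.py <<'E'
import numpy as np, cv2
from scipy.spatial.transform import Rotation as R
from bench import ctrl
def shot(n,f=None):
    s=ctrl.get_state(); d=ctrl.get_image(n); K=np.array(d["camera_matrix"])
    if n=="wrist":
        T=np.eye(4); T[:3,:3]=R.from_rotvec(s["tool_rot"]).as_matrix(); T[:3,3]=s["position"]; T=T@np.array(d["T_tool_cam"])
    else: T=np.array(d["cam_to_world"])
    if f: cv2.imwrite("pics/"+f+".png",d["pixels"][:,:,::-1]); np.savez("pics/"+f,K=K,T=T)
    return d["pixels"],K,T
def ld(f):
    a=np.load("pics/"+f+".npz"); return a["K"],a["T"]
def px2w(f,uv,z):
    K,T=ld(f); uv=np.atleast_2d(np.array(uv,float)); r=np.c_[uv,np.ones(len(uv))]@np.linalg.inv(K).T@T[:3,:3].T
    return T[:3,3]+r*((z-T[2,3])/r[:,2])[:,None]
def w2px(f,P):
    K,T=ld(f); p=(np.atleast_2d(P)-T[:3,3])@T[:3,:3]@K.T; return p[:,:2]/p[:,2:]
E
python3 - <<'E'
from h import *
a,_,T=shot("scene","a"); b,_,T2=shot("side","b"); c,_,_=shot("wrist","c")
print(T[:3,3],T2[:3,3]); print({k:np.round(v,3) for k,v in ctrl.get_state().items()})
E
```

```text
[ 1.27030056 -0.40334588  0.81576292] [ 0.12021393 -0.69955729  0.60213061]
{'time': np.float64(0.15), 'joint_positions': array([-1.092,  0.322, -0.07 ,  1.451,  0.023,  1.371, -0.057]), 'qd': array([ 0.001, -0.004,  0.001, -0.004, -0.001, -0.   ,  0.   ]), 'joint_torque': array([-0.0000e+00, -4.9180e+01, -4.0500e-01, -3.1287e+01, -6.4000e-02,
        4.1000e-02,  0.0000e+00]), 'position': array([0.291, 0.581, 0.222]), 'tool_rot': array([-7.240e-01, -3.057e+00,  2.000e-03]), 'ft_force': array([-0.107,  0.016,  0.204]), 'torque': array([-0.021, -0.008, -0.018]), 'grip_force': np.float64(0.0), 'grip_width': np.float64(0.999)}
```

View pics/a.png

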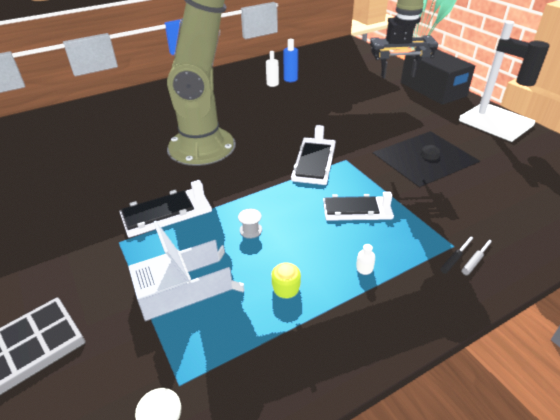

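View pics/b.png

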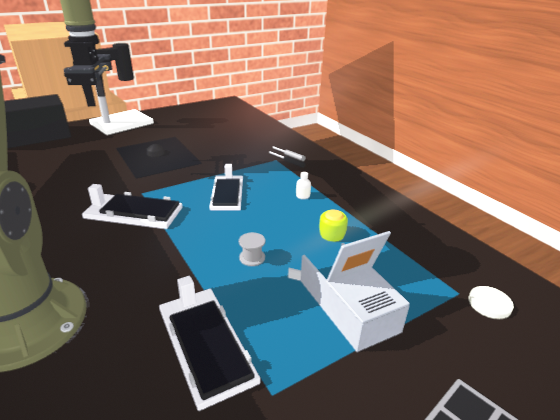

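```bash
python3 - <<'E'
import cv2
a=cv2.imread("pics/a.png");b=cv2.imread("pics/b.png")
def c(i,x,y,w,h,s,f): cv2.imwrite(f"pics/{f}.png",cv2.resize(i[y:y+h,x:x+w],None,fx=s,fy=s,interpolation=cv2.INTER_CUBIC))
c(a,300,170,120,90,6,"a1"); c(a,120,200,160,120,5,"a2")
E
```

```text
(no output)
```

View pics/a1.png

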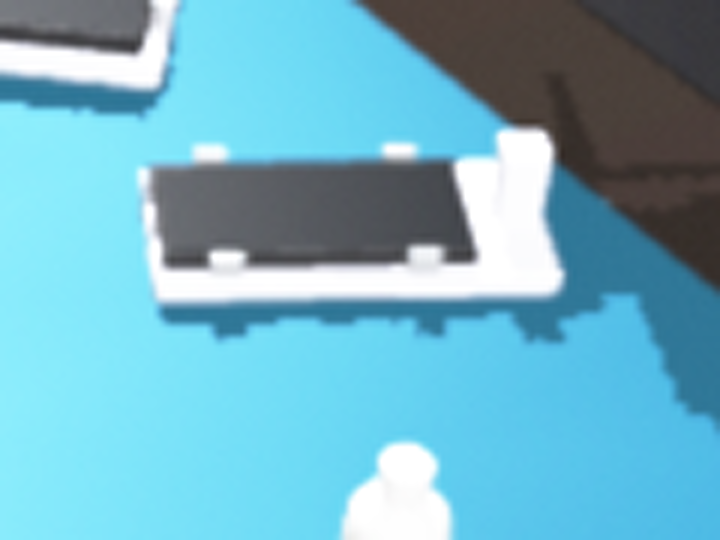

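View pics/a2.png

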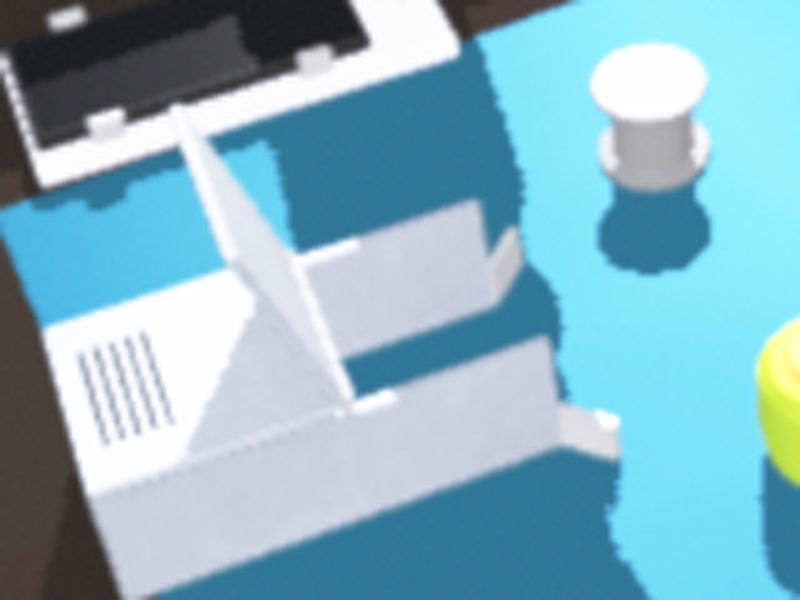

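```bash
python3 - <<'E'
from h import *
np.set_printoptions(precision=4,suppress=True)
f=lambda l,s,o:np.array(l,float)/s+np.array(o)-0.0
A=px2w("a",f([(160,302),(558,296)],6,(300,170)),0); print("c1",A,np.linalg.norm(A[1]-A[0]))
print("post",px2w("a",f([(525,143)],6,(300,170)),.055))
B=px2w("a",[(127,232),(211,211)],0); print("c2",B,np.linalg.norm(B[1]-B[0]))
C=px2w("a",[(294,178),(328,184)],0); print("c3 width",C,np.linalg.norm(C[1]-C[0]))
g=lambda l,z:print(px2w("a",f(l,5,(120,200)),z))
print("box walls top front corners near/far z.07");g([(548,338),(480,202)],.07)
print("bottom near wall front, roof/back bottom");g([(558,450),(130,600)],0)
print("roof back corners .077");g([(90,495),(45,325)],.077)
print("spool top");g([(650,82)],.052)
print("cleaner c, flux");print(px2w("a",[(286,271)],.066),px2w("a",[(366,272)],0.0))
K,T=ld("c");print(T); print(w2px("c",np.vstack([A,[[.4,.3,0]]])))
print(w2px("b",px2w("a",f([(548,338),(480,202)],5,(120,200)),.07)))
E
```

```text
c1 [[0.5411 0.1525 0.    ]
 [0.6313 0.3105 0.    ]] 0.18195208618390835
post [[0.5862 0.3196 0.055 ]]
c2 [[ 0.3021 -0.3369  0.    ]
 [ 0.3392 -0.106   0.    ]] 0.23383196300277767
c3 width [[0.3271 0.178  0.    ]
 [0.4069 0.2502 0.    ]] 0.10760223965792698
box walls top front corners near/far z.07
[[ 0.6229 -0.1735  0.07  ]
 [ 0.5264 -0.1645  0.07  ]]
bottom near wall front, roof/back bottom
[[ 0.6285 -0.1778  0.    ]
 [ 0.6082 -0.3774  0.    ]]
roof back corners .077
[[ 0.6105 -0.3787  0.077 ]
 [ 0.5049 -0.3688  0.077 ]]
spool top
[[ 0.4717 -0.0457  0.052 ]]
cleaner c, flux
[[ 0.6937 -0.0675  0.066 ]] [[0.7447 0.127  0.    ]]
[[ 0.4465  0.8555  0.262   0.2183]
 [ 0.8948 -0.4263 -0.1328  0.6177]
 [-0.0019  0.2937 -0.9559  0.3826]
 [ 0.      0.      0.      1.    ]]
[[112.3044 438.4762]
 [226.4538 443.4273]
 [139.7998 337.2733]]
[[340.863  241.3858]
 [301.9835 252.8973]]
```

View pics/c.png

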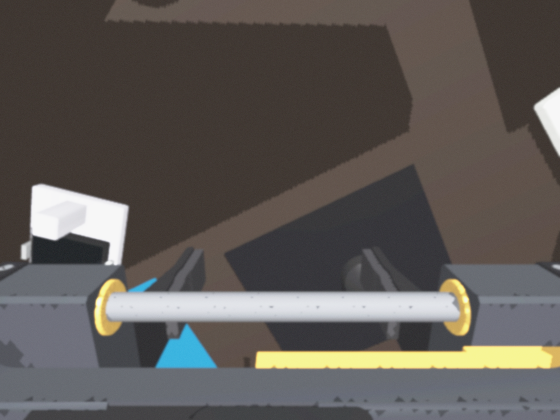

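Three lookalikes in the scene picture: (165,210) is about 234 mm long, (315,160) about 107 mm wide, and (358,208) about 182 mm long. The last fits 184 x 84 mm and is the smallest. The enlarged crop a1 confirms it, with its post at the right, px (387,194). Lid is already leaning back over the roof (crop a2). The wrist picture shows only the rear corner and post of the carrier, at (60,215).

>>> carry_out(
  steps=[
    [0, 0, -8.4, 2.7, -2.4, 0, 1],
    [0, 0, -16.8, 5.4, -4.8, 0, 1],
    [0, 0, -25.2, 8.1, -7.2, 0, 1],
    [0, 0, -33.6, 10.8, -9.6, 0, 1],
    [0, 0, -42, 13.5, -12, -1, 1],
    [0, 0, -50.4, 16.2, -14.4, -2, 1],
    [0, 0, -58.8, 18.9, -16.8, -4, 1],
    [0, 0, -67.2, 21.6, -19.2, -6, 1],
    [0, 0, -75.6, 24.3, -21.6, -8, 1],
    [0, 0, -84, 27, -24, -9, 1],
    [0, 0, -92, 29, -26, -10, 1],
    [0, 0, -93, 29.5, -26.2, -10, 1],
  ],
)

```text
time: 1.35
position: [0.5885, 0.3131, 0.1205]
tool_rot: [2.719, 1.565, -0.006]
ft_force: [-0.3, -0.4, -0.0]
grip_width: 1.001
grip_force: 0.0
```

```bash
python3 - <<'E'
from h import *
np.set_printoptions(precision=4,suppress=True)
p,K,T=shot("wrist","d"); shot("side","e")
s=ctrl.get_state(); print(s["position"], R.from_rotvec(s["tool_rot"]).as_matrix()[:,1], w2px("d",[[.5862,.3196,.055],[.5862,.3196,.012]]), w2px("e",[[.5862,.3196,.055]]))
w=cv2.imread("pics/d.png"); e=cv2.imread("pics/e.png")[130:250,180:340]
cv2.imwrite("pics/de.png",np.hstack([cv2.resize(w,(440,330)),cv2.resize(e,(440-80,270)).copy() if 0 else cv2.copyMakeBorder(cv2.resize(e[:, :80],(320,480))[:330],0,0,0,0,cv2.BORDER_CONSTANT)]))
E
```

```text
[0.5868 0.3182 0.1221] [ 0.8689 -0.495  -0.0002] [[276.1328 220.0841]
 [276.9858 204.0819]] [[227.2458 163.5096]]
```

View pics/de.png

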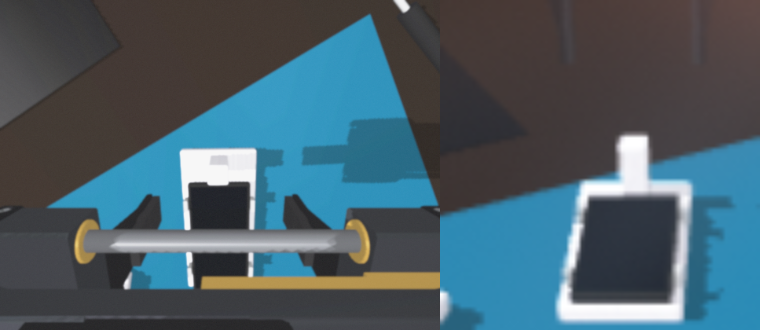

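>>> carry_out(
  steps=[
    [0, 0, 0, 0, 0, -4, 1],
    [0, 0, 0, 0, 0, -7, 1],
    [0, 0, 0, 0, 0, -8.7, 1],
    [0, 0, 0, 0, 0, -9.5, 1],
    [0, 0, 0, 0, 0, -9.5, 1],
    [0, 0, 0, 0, 0, -9.5, 0.5],
    [0, 0, 0, 0, 0, -9.5, 0.3],
    [0, 0, 0, 0, 0, -9.5, 0.15],
    [0, 0, 0, 0, 0, -9.5, 0.15],
    [0, 0, 0, 0, 0, -9.5, 0.15],
    [0, 0, 0, 0, 0, -9.5, 0.15],
    [0, 0, 0, 0, 0, -9.5, 0.15],
  ],
  squeeze=25,
)

```text
time: 2.65
position: [0.5864, 0.319, 0.0276]
tool_rot: [2.716, 1.58, -0.0]
ft_force: [0.4, 0.1, -0.2]
grip_width: 0.45
grip_force: 0.0
```

>>> carry_out(
  steps=[
    [0, 0, 0, 0, 0, 0, 0.1],
    [0, 0, 0, 0, 0, 0, 0.1],
    [0, 0, 0, 0, 0, 0, 0.1],
    [0, 0, 0, 0, 0, 0, 0.1],
    [0, 0, 0, 0, 0, 0, 0.1],
    [0, 0, 0, 0, 0, 0, 0.1],
  ],
  squeeze=25,
)

```text
time: 3.25
position: [0.5866, 0.3189, 0.0275]
tool_rot: [2.715, 1.579, 0.0]
ft_force: [0.9, -1.3, -1.1]
grip_width: 0.23
grip_force: 25.0
```

```bash
python3 - <<'E'
import cv2
b=cv2.imread("pics/e.png")[225:350,280:420]
cv2.imwrite("pics/e2.png",cv2.resize(b,None,fx=4.8,fy=4.8,interpolation=cv2.INTER_CUBIC))
E
```

```text
(no output)
```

View pics/e2.png

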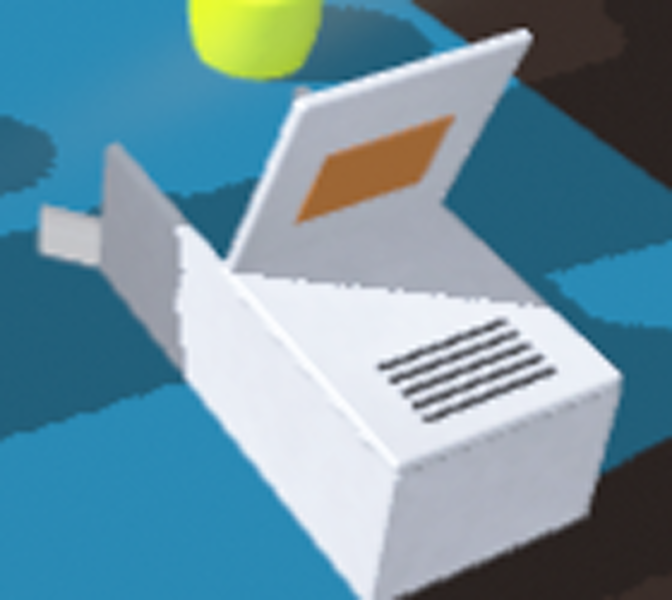

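```bash
cat > fit.py <<'E'
from h import *
from scipy.optimize import least_squares
np.set_printoptions(precision=4,suppress=True)
A=[((0,52,70),548,338),((0,-52,70),480,202),((0,52,0),558,450),((206,52,0),130,600),((206,52,77),90,495),((206,-52,77),45,325)]
B=[((206,-52,77),400,468),((206,52,77),620,380),((206,-52,0),368,605),((206,52,0),588,515),((0,-52,70),110,145),((0,-52,0),100,265)]
LA=[(-52,175,108),(52,235,263)]; LB=[(-52,300,98),(52,530,35)]
def Tw(P,q): c,s=np.cos(q[2]),np.sin(q[2]); P=np.array(P)/1000.; return np.c_[q[0]+c*P[:,0]-s*P[:,1],q[1]+s*P[:,0]+c*P[:,1],P[:,2]]
def res(q,use="ab"):
    r=[]
    for n,f,pts,L,sc,o in(("a","a",A,LA,5,(120,200)),("b","e",B,LB,4.8,(280,225))):
        if n not in use: continue
        P=[p[0] for p in pts]+[(94-112*np.cos(q[3]),l[0],73.5+112*np.sin(q[3])) for l in L]
        uv=np.array([p[1:] for p in pts+L])/sc+o
        r.append(w2px(f,Tw(P,q))-uv)
    return np.concatenate(r).ravel()
if __name__=="__main__":
  for u in("ab","a","b"):
    s=least_squares(res,[.575,-.17,-1.66,1.9],args=(u,),loss="soft_l1",x_scale=[.01,.01,.01,.1]); q=s.x
    print(u,q,np.degrees(q[2:]),"rms",np.sqrt(np.mean(res(q,u)**2))); 
    if u=="ab": print(res(q).reshape(-1,2)); print(Tw([(30,0,0),(-250,0,0),(-120,0,0)],q))
E
python3 fit.py
```

```text
ab [ 0.5763 -0.1722 -1.6599  1.8538] [-95.1056 106.2154] rms 1.174541666692266
[[-0.3716  2.0456]
 [-1.4895 -0.0094]
 [ 0.2895 -0.2718]
 [-1.8568  1.4259]
 [-1.6867  0.4231]
 [-1.6142  1.0229]
 [-1.2757 -0.2839]
 [-1.7481  0.0247]
 [-0.9647 -1.8938]
 [ 0.7054 -2.3959]
 [-0.2153 -0.4979]
 [-0.7984 -1.0954]
 [-0.8376 -1.222 ]
 [-0.6274 -0.9733]
 [-0.3865 -0.4104]
 [-0.059  -1.9447]]
[[ 0.5736 -0.2021  0.    ]
 [ 0.5985  0.0768  0.    ]
 [ 0.587  -0.0527  0.    ]]
a [ 0.5765 -0.169  -1.6617  1.8597] [-95.2082 106.552 ] rms 0.7288295444119213
b [ 0.5755 -0.1754 -1.6653  1.8483] [-95.416  105.8995] rms 0.6316284313567063
```

>>> carry_out(
  steps=[
    [0, 0, 1, 0.05, -0.4, -0.03, 0.1],
    [0, 0, 3, 0.1, -1, -0.05, 0.1],
    [0, 0, 5.5, 0.2, -2, -0.05, 0.1],
    [0, 0, 8, 0.3, -3.2, -0.05, 0.1],
    [0, 0, 10.5, 0.35, -4.4, -0.05, 0.1],
    [0, 0, 13, 0.4, -5.6, -0.05, 0.1],
    [0, 0, 15.5, 0.5, -6.8, -0.05, 0.1],
    [0, 0, 18, 0.6, -8, -0.05, 0.1],
    [0, 0, 20.5, 0.65, -9.2, -0.05, 0.1],
    [0, 0, 22.5, 0.7, -10.2, -0.05, 0.1],
    [0, 0, 24, 0.75, -10.8, -0.05, 0.1],
    [0, 0, 24.5, 0.75, -11, -0.05, 0.1],
  ],
  squeeze=30,
)

```text
time: 4.45
position: [0.5935, 0.2097, 0.0275]
tool_rot: [-2.317, -2.119, -0.001]
ft_force: [-1.4, 3.4, 0.8]
grip_width: 0.229
grip_force: 30.0
```

```bash
cat > st.py <<'E'
from h import *
np.set_printoptions(precision=4,suppress=True)
s=ctrl.get_state();M=R.from_rotvec(s["tool_rot"]).as_matrix();y=M[:,1]
p=s["position"];a=np.radians(-95.2);o=np.array([.576,-.172]);d=p[:2]-o
print(s["time"],p,"head",np.degrees(np.arctan2(y[1],y[0]))-90,"tilt",M[:2,2],"box x,y",d@[np.cos(a),np.sin(a)],d@[-np.sin(a),np.cos(a)],"F",s["ft_force"],"T",s["torque"],s["grip_width"])
E
python3 st.py
```

```text
4.45 [0.5935 0.2097 0.0275] head -95.11295533060533 tilt [-0.0005  0.0019] box x,y -0.3817600760681561 -0.017217842179244526 F [-1.4323  3.3619  0.8177] T [ 0.6115  0.3316 -0.1937] 0.22923191280450736
```

>>> carry_out(
  steps=[
    [0, 0, 0, 0.03, -0.5, 0, 0.1],
    [0, 0, 0, 0.07, -1.7, 0, 0.1],
    [0, 0, 0, 0.12, -3.1, 0, 0.1],
    [0, 0, 0, 0.18, -4.6, 0, 0.1],
    [0, 0, 0, 0.24, -6.1, 0, 0.1],
    [0, 0, 0, 0.3, -7.6, 0, 0.1],
    [0, 0, 0, 0.36, -9.1, 0, 0.1],
    [0, 0, 0, 0.42, -10.6, 0, 0.1],
    [0, 0, 0, 0.46, -11.9, 0, 0.1],
    [0, 0, 0, 0.49, -12.8, 0, 0.1],
    [0, 0, 0, 0.5, -13.2, 0, 0.1],
    [0, 0, 0, 0.5, -13.2, 0, 0.1],
  ],
)

```text
time: 5.65
position: [0.5992, 0.0756, 0.0275]
tool_rot: [2.319, 2.118, -0.0]
ft_force: [-0.9, 1.8, 4.8]
grip_width: 0.226
grip_force: 30.0
```

```bash
python3 st.py; python3 - <<'E'
from h import *
a,_,_=shot("scene","f");b,_,_=shot("side","g")
c=lambda i,x,y,w,h:cv2.resize(i[y:y+h,x:x+w,::-1],(400,400),interpolation=cv2.INTER_CUBIC)
cv2.imwrite("pics/fg.png",np.hstack([c(a,190,190,120,120),c(b,225,170,130,130)]))
E
```

```text
5.65 [0.5992 0.0756 0.0275] head -95.20091059394971 tilt [ 0.0005 -0.0008] box x,y -0.24867300947549972 0.0006219740993096081 F [-0.896   1.8301  4.8183] T [ 0.3089  0.1973 -0.0653] 0.2258963566333201
```

View pics/fg.png

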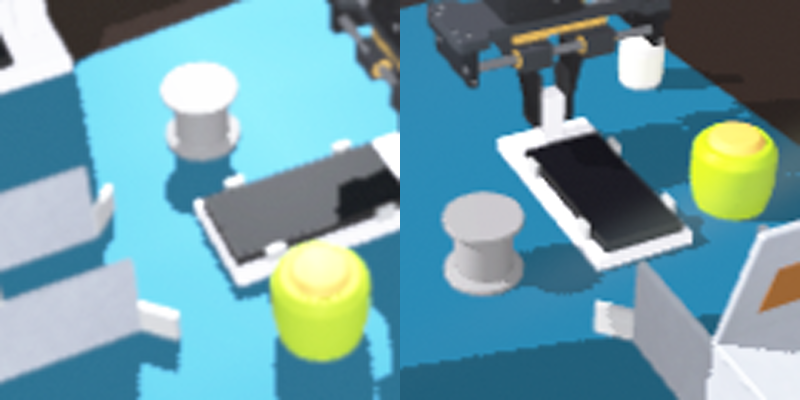

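```bash
python3 - <<'E'
from h import *
np.set_printoptions(precision=4,suppress=True)
a=np.radians(-95.2);o=np.array([.576,-.172]);M=np.array([[np.cos(a),np.sin(a)],[-np.sin(a),np.cos(a)]])
g=lambda f,uv,sc,off,z:print((px2w(f,np.array(uv)*sc+off,z)[:,:2]-o)@M.T)
g("f",[(240,285)],.3,(190,190),0);g("f",[(198,203)],.3,(190,190),.012)
g("f",[(235,262)],.3,(190,190),.012)
g("g",[(605,268),],.325,(225-130,170),0);g("g",[(602,250),(692,232)],.325,(225-130,170),.012)
g("f",[(137,260),(90,168)],.3,(190,190),.07);g("g",[(638,262)],.325,(95,170),.07)
E
```

```text
[[-0.081   0.0425]]
[[-0.0805 -0.0365]]
[[-0.0826  0.0306]]
[[-0.0743 -0.033 ]]
[[-0.0813 -0.0324]
 [-0.0722  0.0416]]
[[-0.0054  0.0495]
 [-0.0051 -0.049 ]]
[[ 0.0039 -0.0531]]
```

>>> carry_out(
  steps=[
    [0, 0, 0, -0.1, -0.5, 0, 0.1],
    [0, 0, 0, -0.2, -1.4, 0, 0.1],
    [0, 0, 0, -0.35, -2.4, 0, 0.1],
    [0, 0, 0, -0.48, -3.4, 0, 0.1],
    [0, 0, 0, -0.57, -4.4, 0, 0.1],
    [0, 0, 0, -0.66, -5.4, 0, 0.1],
    [0, 0, 0, -0.75, -6.4, 0, 0.1],
    [0, 0, 0, -0.83, -7.3, 0, 0.1],
    [0, 0, 0, -0.9, -8.1, 0, 0.1],
    [0, 0, 0, -0.96, -8.7, 0, 0.1],
    [0, 0, 0, -0.98, -9, 0, 0.1],
    [0, 0, 0, -0.98, -9, 0, 0.1],
  ],
)

```text
time: 6.95
position: [0.5894, -0.0125, 0.0275]
tool_rot: [2.318, 2.121, 0.001]
ft_force: [0.1, 4.5, 4.6]
grip_width: 0.226
grip_force: 30.0
```

```bash
python3 st.py; python3 - <<'E'
from h import *
a,_,_=shot("scene","h");b,_,_=shot("side","i")
c=lambda i,x,y,w,h:cv2.resize(i[y:y+h,x:x+w,::-1],(400,400),interpolation=cv2.INTER_CUBIC)
cv2.imwrite("pics/hi.png",np.hstack([c(a,180,220,80,80),c(b,255,190,120,120)]))
E
```

```text
6.95 [ 0.5894 -0.0125  0.0275] head -95.08992754591881 tilt [0.0007 0.0006] box x,y -0.16006083384297357 -0.0011389206739844892 F [0.1119 4.4873 4.5788] T [ 0.895   0.0944 -0.0176] 0.2264019068982336
```

View pics/hi.png

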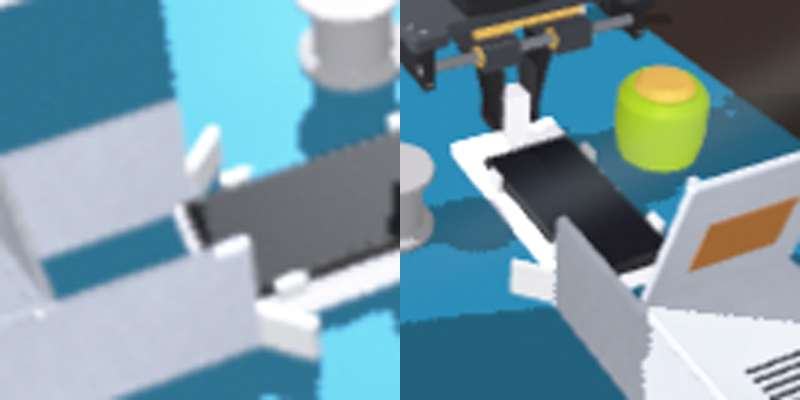

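Carrier's nose is just inside the mouth (left half, front edge at (185,210)–(265,290)), with no side force. Continuing in.

>>> carry_out(
  steps=[
    [0, 0, 0, -0.04, -0.4, 0, 0.1],
    [0, 0, 0, -0.08, -0.9, 0, 0.1],
    [0, 0, 0, -0.12, -1.4, 0, 0.1],
    [0, 0, 0, -0.17, -1.9, 0, 0.1],
    [0, 0, 0, -0.22, -2.4, 0, 0.1],
    [0, 0, 0, -0.26, -2.9, 0, 0.1],
    [0, 0, 0, -0.31, -3.4, 0, 0.1],
    [0, 0, 0, -0.35, -3.9, 0, 0.1],
  ],
)

```text
time: 7.85
position: [0.586, -0.0501, 0.0275]
tool_rot: [-2.316, -2.121, -0.003]
ft_force: [0.3, 7.0, 5.5]
grip_width: 0.231
grip_force: 30.0
```

>>> carry_out(
  steps=[
    [0, 0, 0, -0.06, -0.7, 0, 0.1],
    [0, 0, 0, -0.12, -1.4, 0, 0.1],
    [0, 0, 0, -0.19, -2.1, 0, 0.1],
    [0, 0, 0, -0.25, -2.8, 0, 0.1],
    [0, 0, 0, -0.32, -3.5, 0, 0.1],
    [0, 0, 0, -0.38, -4.2, 0, 0.1],
    [0, 0, 0, -0.45, -4.9, 0, 0.1],
    [0, 0, 0, -0.51, -5.6, 0, 0.1],
    [0, 0, 0, -0.57, -6.3, 0, 0.1],
    [0, 0, 0, -0.63, -6.9, 0, 0.1],
  ],
)

```text
time: 8.85
position: [0.5797, -0.1191, 0.0275]
tool_rot: [-2.316, -2.121, -0.003]
ft_force: [1.3, 7.6, 5.8]
grip_width: 0.23
grip_force: 30.0
```

```bash
python3 st.py
```

```text
8.85 [ 0.5797 -0.1191  0.0275] head -95.01904066731785 tilt [0.0003 0.0022] box x,y -0.053063201750324474 -0.0011179669627805118 F [1.2782 7.5545 5.8109] T [ 1.471  -0.1279 -0.0083] 0.2295630581515484
```

>>> carry_out(
  steps=[
    [0, 0, 0, -0.06, -0.7, 0, 0.1],
    [0, 0, 0, -0.12, -1.4, 0, 0.1],
    [0, 0, 0, -0.19, -2.1, 0, 0.1],
    [0, 0, 0, -0.25, -2.8, 0, 0.1],
    [0, 0, 0, -0.32, -3.5, 0, 0.1],
    [0, 0, 0, -0.38, -4.2, 0, 0.1],
    [0, 0, 0, -0.45, -4.9, 0, 0.1],
    [0, 0, 0, -0.51, -5.6, 0, 0.1],
    [0, 0, 0, -0.57, -6.3, 0, 0.1],
    [0, 0, 0, -0.63, -6.9, 0, 0.1],
    [0, 0, 0, -0.66, -7.2, 0, 0.1],
  ],
)

```text
time: 9.95
position: [0.573, -0.1912, 0.0275]
tool_rot: [-2.316, -2.12, -0.003]
ft_force: [-0.5, 9.3, 7.3]
grip_width: 0.226
grip_force: 30.0
```

```bash
python3 st.py
```

```text
9.95 [ 0.573  -0.1912  0.0275] head -95.04377138894453 tilt [0.     0.0024] box x,y 0.019401953428401737 -0.0012132369959052202 F [-0.4646  9.2583  7.2517] T [ 1.5544 -0.1102 -0.0325] 0.22554066169590797
```

Now slowly to the back, 2 mm per row.

>>> carry_out(
  steps=[
    [0, 0, 0, -0.02, -0.2, 0, 0.1],
    [0, 0, 0, -0.04, -0.4, 0, 0.1],
    [0, 0, 0, -0.05, -0.6, 0, 0.1],
    [0, 0, 0, -0.07, -0.8, 0, 0.1],
    [0, 0, 0, -0.08, -0.9, 0, 0.1],
    [0, 0, 0, -0.08, -0.9, 0, 0.1],
  ],
)

```text
time: 10.55
position: [0.5724, -0.1995, 0.0275]
tool_rot: [-2.315, -2.121, -0.003]
ft_force: [0.5, 7.6, 7.4]
grip_width: 0.226
grip_force: 30.0
```

>>> carry_out(
  steps=[
    [0, 0, 0, -0.01, -0.1, 0, 0.1],
    [0, 0, 0, -0.02, -0.2, 0, 0.1],
    [0, 0, 0, -0.03, -0.3, 0, 0.1],
    [0, 0, 0, -0.03, -0.3, 0, 0.1],
  ],
)

```text
time: 10.95
position: [0.5723, -0.1998, 0.0275]
tool_rot: [-2.311, -2.121, -0.006]
ft_force: [-0.3, 11.9, 9.1]
grip_width: 0.229
grip_force: 30.0
```

>>> carry_out(
  steps=[
    [0, 0, 0, -0.01, -0.1, 0, 0.1],
    [0, 0, 0, -0.02, -0.2, 0, 0.1],
    [0, 0, 0, -0.03, -0.3, 0, 0.1],
    [0, 0, 0, -0.04, -0.4, 0, 0.1],
    [0, 0, 0, -0.04, -0.4, 0, 0.1],
  ],
)

```text
time: 11.45
position: [0.5723, -0.1999, 0.0275]
tool_rot: [-2.306, -2.12, -0.01]
ft_force: [-0.6, 18.7, 11.6]
grip_width: 0.226
grip_force: 30.0
```

```bash
python3 st.py
```

```text
11.45 [ 0.5723 -0.1999  0.0275] head -94.81330050367583 tilt [-0.0012  0.0109] box x,y 0.0281564484681162 -0.0011561268311355449 F [-0.5723 18.6995 11.5527] T [ 3.7197  0.1147 -0.1106] 0.22638851200939536
```

>>> carry_out(
  steps=[
    [0, 0, 0, 0.03, 0.3, 0, 0.1],
    [0, 0, 0, 0.05, 0.5, 0.05, 0.1],
    [0, 0, 0, 0.05, 0.5, 0.05, 0.45],
    [0, 0, 0, 0.05, 0.5, 0.05, 0.45],
    [0, 0, 0, 0.05, 0.5, 0.05, 0.45],
    [0, 0, 0, 0.05, 0.5, 0.05, 0.45],
    [0, 0, 0, 0.05, 0.5, 0.05, 0.45],
  ],
)

```text
time: 12.15
position: [0.5712, -0.2047, 0.0273]
tool_rot: [-2.32, -2.119, 0.001]
ft_force: [-0.4, 0.1, 0.7]
grip_width: 0.445
grip_force: 0.0
```

```bash
python3 st.py
```

```text
12.15 [ 0.5712 -0.2047  0.0273] head -95.18422880930119 tilt [-0.0006 -0.0005] box x,y 0.03304915518753775 -0.001825559041019862 F [-0.3735  0.0954  0.6806] T [-0.1094  0.0349  0.0548] 0.44543202493840867
```

>>> carry_out(
  steps=[
    [0, 0, 0, 0, 0, 1, 0.45],
    [0, 0, 0, 0, 0, 3.5, 0.45],
    [0, 0, 0, 0, 0, 7.5, 0.45],
    [0, 0, 0, 0, 0, 12, 0],
    [0, 0, 0, 0, 0, 16.5, 0],
    [0, 0, 0, 0, 0, 19.5, 0],
    [0, 0, 0, 0, 0, 20.5, 0],
    [0, 0, 0, -0.2, -2, 20.5, 0],
    [0, 0, 0, -0.5, -5.5, 20.5, 0],
    [0, 0, 0, -0.9, -9.5, 20.5, 0],
    [0, 0, 0, -1.1, -11.7, 20.5, 0],
    [0, 0, 0, -1.1, -11.7, 20.5, 0],
  ],
)

```text
time: 13.35
position: [0.5579, -0.3259, 0.2316]
tool_rot: [-2.326, -2.111, 0.006]
ft_force: [-0.1, 0.4, 0.2]
grip_width: 0.009
grip_force: 0.0
```

```bash
python3 st.py; python3 - <<'E'
from h import *
a,_,_=shot("scene","j");b,_,_=shot("side","k")
c=lambda i,x,y,w,h:cv2.resize(i[y:y+h,x:x+w,::-1],(400,400),interpolation=cv2.INTER_CUBIC)
cv2.imwrite("pics/jk.png",np.hstack([c(a,110,180,140,140),c(b,265,170,170,170)]))
E
```

```text
13.35 [ 0.5579 -0.3259  0.2316] head -95.53869879230398 tilt [-0.0028 -0.0024] box x,y 0.15488323035266596 -0.004088537525194578 F [-0.0538  0.4002  0.2445] T [-0.0958  0.0584 -0.013 ] 0.009266062459580449
```

View pics/jk.png

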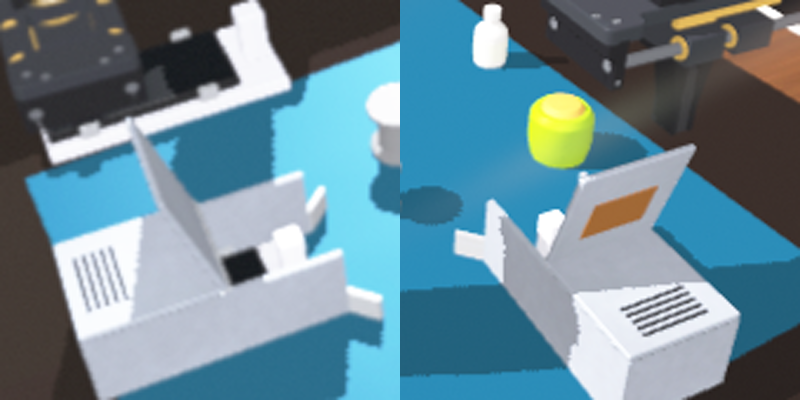

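The carrier is in the bay (post at (288,240) left, (548,235) right), and the lid still leans back. The shut fingers are behind it; now I lower them and sweep the lid forward.

>>> carry_out(
  steps=[
    [0, 0, 0, 0, 0, 0, 0],
    [0, 0, 0, 0, 0, -3, 0],
    [0, 0, 0, 0, 0, -6, 0],
    [0, 0, 0, 0, 0, -7.2, 0],
    [0, 0, 0, 0, 0, -7.2, 0],
    [0, 0, 0, 0.06, 0.7, -7.2, 0],
    [0, 0, 0, 0.13, 1.4, -7.2, 0],
    [0, 0, 0, 0.19, 2.1, -7.2, 0],
    [0, 0, 0, 0.25, 2.8, -7.2, 0],
    [0, 0, 0, 0.32, 3.5, -7.3, 0],
    [0, 0, 0, 0.39, 4.3, -7.4, 0],
    [0, 0, 0, 0.39, 4.3, -7.4, 0],
  ],
)

```text
time: 14.65
position: [0.565, -0.2758, 0.1583]
tool_rot: [-2.315, -2.122, -0.001]
ft_force: [0.2, 1.4, 0.8]
grip_width: 0.007
grip_force: 0.0
```

```bash
python3 st.py
```

```text
14.65 [ 0.565  -0.2758  0.1583] head -95.00051120041627 tilt [-0.0002  0.0015] box x,y 0.10433767632733526 -0.0015522256989838573 F [0.2498 1.3682 0.8106] T [-0.1282  0.0539 -0.0135] 0.007418082292768163
```

>>> carry_out(
  steps=[
    [0, 0, 0, 0.1, 1.1, 0, 0],
    [0, 0, 0, 0.2, 2.2, -0.2, 0],
    [0, 0, 0, 0.3, 3.3, -0.5, 0],
    [0, 0, 0, 0.39, 4.3, -1, 0],
    [0, 0, 0, 0.48, 5.2, -1.6, 0],
    [0, 0, 0, 0.55, 6.1, -2.3, 0],
    [0, 0, 0, 0.55, 6.1, -2.3, 0],
  ],
)

```text
time: 15.35
position: [0.5701, -0.2141, 0.1341]
tool_rot: [-2.314, -2.121, -0.0]
ft_force: [1.1, -0.4, 0.4]
grip_width: 0.002
grip_force: 0.0
```

```bash
python3 st.py; python3 - <<'E'
from h import *
import fit
# compare lid edge prediction with image: orange patch / report candidate edges
a,_,_=shot("scene","l");b,_,_=shot("side","m")
q=[.576,-.172,np.radians(-95.2)]
for th in(.6,.785,1.0,1.2,1.57,1.85):
    E=fit.Tw([(94-112*np.cos(th),y,73.5+112*np.sin(th)) for y in(-52,0,52)],q)
    print(th,w2px("l",E).round().ravel(),w2px("m",E).round().ravel())
h=cv2.cvtColor(b,cv2.COLOR_RGB2HSV); m=(cv2.inRange(h,(5,110,80),(25,255,255))); m[:200]=0;m[320:]=0;m[:,:290]=0;m[:,430:]=0
print("orange",np.argwhere(m)[:, ::-1].mean(0) if m.any() else None,m.sum()//255)
E
```

```text
15.35 [ 0.5701 -0.2141  0.1341] head -94.97864396339567 tilt [-0.0015  0.002 ] box x,y 0.0424867303869828 -0.0021052098898208223 F [ 1.0598 -0.4009  0.4094] T [-0.0651  0.0246  0.0002] 0.0020584379017802665
0.6 [211. 220. 218. 234. 226. 249.] [304. 228. 326. 222. 348. 216.]
0.785 [204. 216. 212. 230. 219. 245.] [308. 225. 331. 219. 352. 213.]
1.0 [196. 214. 202. 228. 210. 243.] [314. 224. 337. 217. 359. 211.]
1.2 [186. 213. 193. 227. 200. 243.] [320. 225. 343. 218. 366. 212.]
1.57 [168. 215. 174. 230. 180. 246.] [332. 233. 356. 226. 379. 219.]
1.85 [154. 221. 159. 236. 165. 252.] [342. 245. 366. 237. 390. 230.]
orange [351.4453 238.0508] 768
```

```bash
cat > lid.py <<'E'
from h import *
import fit
from scipy.optimize import least_squares
def orange(b):
    h=cv2.cvtColor(b,cv2.COLOR_RGB2HSV); m=cv2.inRange(h,(5,110,80),(25,255,255)); m[:205]=0;m[320:]=0;m[:,:290]=0;m[:,430:]=0
    n,_,st,c=cv2.connectedComponentsWithStats(m); i=1+st[1:,4].argmax(); return c[i],st[i]
q=[.576,-.172,np.radians(-95.2)]
pj=lambda r,y,th:w2px("b",fit.Tw([(94-r*np.cos(th)+3*np.sin(th),y,73.5+r*np.sin(th)+3*np.cos(th))],q))[0]
if __name__=="__main__":
    c0,s0=orange(cv2.imread("pics/b.png")[:,:,::-1]); r,y=least_squares(lambda v:pj(v[0],v[1],1.85)-c0,[60,0],diff_step=.01).x
    print(c0,s0,r,y)
    b=shot("side")[0]; c,s=orange(b); t=least_squares(lambda v:pj(r,y,v[0])-c,[1.]);print(c,s,t.x,t.fun)
E
python3 lid.py
```

```text
[357.1735 259.8503] [342 249  32  22 294] 48.191069783037314 0.7310455023422312
[339.926  248.8417] [324 235  33  29 581] [0.6474] [0.4734 0.9212]
```

>>> carry_out(
  steps=[
    [0, 0, 0, 0.07, 0.8, -0.8, 0],
    [0, 0, 0, 0.13, 1.4, -1.7, 0],
    [0, 0, 0, 0.17, 1.9, -2.7, 0],
    [0, 0, 0, 0.21, 2.3, -3.7, 0],
    [0, 0, 0, 0.23, 2.6, -4.7, 0],
    [0, 0, 0, 0.24, 2.7, -5.4, 0],
    [0, 0, 0, 0.24, 2.7, -5.9, 0],
    [0, 0, 0, 0.24, 2.7, -6.1, 0],
    [0, 0, 0, 0.24, 2.7, -6.3, 0],
    [0, 0, 0, 0.24, 2.7, -6.3, 0],
  ],
)

```text
time: 16.5
position: [0.5722, -0.189, 0.0766]
tool_rot: [-2.317, -2.118, -0.003]
ft_force: [-9.4, 5.5, 24.4]
grip_width: 0.001
grip_force: 12.7
```

```bash
python3 st.py
```

```text
16.5 [ 0.5722 -0.189   0.0766] head -95.13177590322056 tilt [-0.0005  0.0032] box x,y 0.01730882733817865 -0.0022179956967241115 F [-9.4148  5.5321 24.3741] T [ 1.089   2.5138 -0.0107] 0.0010277978404222333
```

>>> carry_out(
  steps=[
    [0, 0, 0, 0, 0, 0.5, 0],
    [0, 0, 0, 0, 0, 2, 0],
    [0, 0, 0, 0, 0, 5, 0],
    [0, 0, 0, 0, 0, 9, 0],
    [0, 0, 0, 0, 0, 13, 0],
    [0, 0, 0, 0, 0, 16, 0],
    [0, 0, 0, 0, 2, 17, 0],
    [0, 0, 0, 0, 5, 18, 0],
    [0, 0, 0, 0, 9, 18, 0],
    [0, 0, 0, 0, 12, 18, 0],
    [0, 0, 0, 0, 14, 18, 0],
    [0, 0, 0, 0, 14, 18, 0],
  ],
)

```text
time: 17.7
position: [0.5727, -0.0457, 0.2528]
tool_rot: [-2.311, -2.126, -0.002]
ft_force: [-0.0, -0.0, -0.1]
grip_width: 0.007
grip_force: 0.0
```

```bash
python3 lid.py; python3 - <<'E'
from h import *
# bystanders: compare before/after in regions of the scene
a,_,_=shot("scene","n"); o=cv2.imread("pics/a.png")[:,:,::-1]
for n,(x,y,w,h) in dict(spool=(236,205,28,30),cleaner=(268,260,36,38),flux=(355,243,22,32)).items():
    print(n,cv2.absdiff(a[y:y+h,x:x+w],o[y:y+h,x:x+w]).mean())
hs=lambda i:cv2.inRange(cv2.cvtColor(i,cv2.COLOR_RGB2HSV),(27,150,100),(45,255,255))
for i in(o,a): print(np.argwhere(hs(i)[250:310,250:320]).mean(0))
p,K,T=shot("side","s")
# post top height check: look for red/dark lid stripe: mean gray along lid area
import fit
q=[.576,-.172,np.radians(-95.2)]
print(w2px("n",fit.Tw([(-18,y,76.5) for y in(-52,52)],q)).round(1),w2px("n",fit.Tw([(-18,y,70.5) for y in(-52,52)],q)).round(1))
g=cv2.cvtColor(a,cv2.COLOR_RGB2GRAY)
for t in(-30,0,30):
    print([int(g[int(v),int(u)]) for u,v in w2px("n",fit.Tw([(x,t,76.5) for x in range(-40,60,5)],q)).round()])
E
```

```text
[357.1735 259.8503] [342 249  32  22 294] 48.191069783037314 0.7310455023422312
[334.3091 257.7818] [318 249  34  19 385] [-0.0231] [1.3089 0.2146]
spool 6.476984126984127
cleaner 7.315545808966862
flux 6.048295454545454
[36.35849057 35.95990566]
[36.03863636 35.83181818]
[[221.4 236.1]
 [236.5 265. ]] [[221.6 237.9]
 [236.7 266.8]]
[196, 195, 195, 194, 236, 254, 255, 254, 254, 254, 254, 254, 236, 242, 236, 226, 213, 209, 209, 206]
[192, 195, 195, 194, 247, 254, 254, 254, 254, 254, 254, 254, 232, 227, 226, 225, 223, 221, 210, 207]
[196, 195, 195, 194, 211, 254, 254, 254, 254, 254, 254, 254, 253, 253, 252, 252, 253, 251, 252, 241]
```

```bash
python3 -c "
from bench import ctrl
print(ctrl.close_job())"
```

```text
the job is handed in; nothing more can be done
None
```

The carrier is in the UV box, pushed until it stopped firmly against the back, and the lid is folded shut over it; tip cleaner, spool and flux bottle look unmoved in the camera check, and the job was handed in at about 18 s.

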